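Plug the slim battery pack into the floating charging dock

TASK

Put the slim battery pack of the hand blender on charge: plug it, key rib into the key slot, into the well of the white charging dock and press it fully home against its contacts, then let go. The well sits on a carriage that floats sideways, so feel for where it is. Leave the wide pack and the jar, tin and glass standing where they are.

Things in the scene. Friction and masses are not known exactly. Their poses are not given: they have to be found in the camera images.
- slim_pack: The slim battery pack, grey, loose, standing upright: a block 54 mm long (its x), 36 mm thick (its y), 100 mm high (z), about 0.16 kg. Origin at the centre of its underside, z up. A key rib 10 mm wide (y) stands 5 mm out of the middle of its -x face, from the underside to 40 mm up. Grip it across the 36 mm, in its upper 40 mm.
- slim_key (a point): On the slim pack's key rib, at [-32, 0, 20] mm in the pack's frame; shows which side the rib is on.
- wide_pack: Another appliance's pack of the same make, too big for the well, loose and upright: 72 x 52 x 90 mm, with the same sort of key rib on its -x face. Origin at the centre of its underside. To be left alone.
- dock: The white charging dock, fixed to the worktop. Origin at the centre of its underside, z up, key slot side at -x (roughly towards the robot). Base 124 (x) by 176 mm (y), 10 mm thick; low rails and end stops on it reach 19 mm. On it stands a carriage that slides along the dock's y only, carrying the well; its place is NOT reported.
- travel_mid (a point): Middle of the carriage's travel (fixed on the dock), at the height of its top, 54 mm over the dock's underside. The carriage, 86 (x) by 68 mm (y), stands anywhere up to 15 mm either side of here along y: see it or feel for it, e.g. by touching an upright flank, 34 mm from its middle in y. It stays put under side forces below 5 N and slides (7 N friction) under more, to stops at 15 mm.
- floor_mid (a point): Height of the well's floor, 16 mm over the dock's origin (fixed on the dock, does not follow the carriage). The open-topped well in the middle of the carriage is 56 (x) by 38 mm (y), 38 mm deep: 1 mm play per side, 2 mm chamfer round the mouth. A key slot 14 mm wide cuts through its -x wall, open at the top: the pack enters only with its x along the dock's x. Home, its origin is at this height.
- contact_mid (a point): Height of two round spring contacts, 28 mm over the dock's origin (fixed on the dock, does not follow the carriage). They bulge 2 mm into the well from its +y and -y walls. The pack stops on them 8 to 12 mm above the floor; a push of about 5 to 12 N takes it home, and they hold it there.
- spice_jar: A glass spice jar with a gold-coloured lid, 45 mm wide, 100 mm high, loose; a bystander. Origin at the centre of its underside.
- tin: A food tin, 75 mm wide, 58 mm high, loose; a bystander. Origin at the centre of its underside.
- glass: A clear drinking glass, 65 mm wide, 88 mm high, loose; a bystander. Origin at the centre of its underside.
There are look-alikes about, which are no part of the job. Leave any orange look-alike of the slim_pack alone.

How it is judged:
By the outcome, as a careful person would: the job done as asked, in the order asked, and still so for the second after the job is handed in, with the robot touching nothing.
It also fails if it takes over 50 s, if anything falls off the work surface, if the arm or the gripper's body presses on something with over 40 N, if the wrist force passes 120 N, or if a joint passes its speed limit or range.

ROBOT

A 6-joint arm with a two-finger parallel gripper is mounted at the origin on a cart in front of the work surface, level with it; the furniture and walls round the work are solid. World frame = base frame: x ahead of the robot, y to its left, z up, the work surface at z = 0. Lengths are in m, angles in rad, forces in N, time in s.
With the tool pointing down it reaches from about 0.375 to 0.975 m from the base axis. Payload 3.8 kg.
Tool frame: the origin (TCP) lies on the centre line of the jaws, within the pads' length; the fingertips stand 17 mm ahead of it and the grasp point (between the pads) lies 2 mm behind it; z points along the fingers, y is the direction in which the jaws open and shut (so a half turn about z gives the same grasp; the last joint's range is limited). The gripper opens to 85 mm and grips with 20 to 120 N. Pads are 22 mm wide; open, the fingers measure 114 mm over their backs; the gripper's body (76 mm by 85 mm) begins 54 mm behind the grasp point. The pads swing forward as they close: fully open they stand 13 mm farther back than shut.
Start: joints at [1.211, 0.264, 1.604, -0, 1.274, -0.037], TCP at [0.214, 0.64, 0.248] pointing down, gripper open.
Joint ranges: [-2.63, 2.63], [-0.94, 2.18], [0.31, 2.57], [-1.31, 4.45], [0, 2.66], [-2.55, 2.55]. Speed limits (rad/s): [2.57, 2.57, 3.14, 3.14, 3.14, 3.14].

INTERFACE

Orientations are given as a 3x3 rotation matrix whose columns are the frame's x, y, z axes.
In Python, from rig import bot, imaging gives the robot as it stands.
- The arm moves only by the shell command python3 -m pendant 'ROWS' [FORCE]. ROWS is JSON, a list that holds one entry, the list of rows, each a list of 5 numbers: the opening in per cent of the stroke, from 0 (shut) to 100 (fully open), then the shift along the tool's x, y, z in m, then the turn about the tool's z in degrees. A call has 1 to 5 rows; each row shifts and turns the commanded pose from where the row before left it, along the tool's axes as they then stand; what a row does not reach is not made up. A row lasts 1/12 s, in which the tool goes at most 41.7 mm and 7.16 degrees, less where a joint would pass 70% of its speed; a pose out of reach is approached as far as the arm can. A call is refused whole if a number of a shift passes 0.0417 or a number of a turn 7.16, either way. A call with a gripper value outside its range is refused whole. The fingers move at their own pace and stop on an object; FORCE is the grip in N (left out, the last holds). Time passes only in rows, so rows that do not move let the fingers close. It gives the time, the measured TCP pose, the force and the opening at its end, in the units of the state.
- bot.observe(): the state, without advancing time (a new reading comes with each control period).
- imaging.read_camera(name): name is "side" or "top"; returns the picture (420x560x3 uint8, red, green, blue); there is no depth.
- imaging.calibration(name): a dict with "camera_matrix" (3x3 intrinsics, pixels), "world_to_cam" (4x4, takes a point from world to camera coordinates). Camera axes: x right, y down, z forward; pixel columns grow to the right and rows downward; lengths in m; the calibration is good to about 2 mm. A picture is of the moment at which its call begins. calibration takes no time and is no camera call.
- bot.close_job(): hands the job in, once; it reports no verdict.
Trained networks look in the newest picture that a camera, given by its name, has taken for a name from the list of things; names that differ only in an ending like _2 or _b are one class to them, and where a whole thing is asked for, a point or a joint stands for the part that bears it (a point fixed in the world has none). Each returns a list of dicts, best first, with "p" (0 to 1); they miss things now and then, are a little off and sometimes report something else, mostly with a low value. They report only what shows in the picture. A call takes as long as a camera call. They do not tell look-alikes from the thing itself.
- imaging.search_frame(target, camera): "point" ([row, column] in pixels, amid what is visible of it).
- imaging.regions_of(target, camera): "mask" (420x560 bool, what is visible of it) and "point" ([row, column] in pixels, amid what is visible of it).
- imaging.place_of(target, camera): "point" ([row, column] in pixels: a listed point, or the origin of a listed thing).
The state is a dict: "time": time; "joint_pos": joint angles; "qvel": joint speeds; "tau": joint torques, N m; "ee_pos": TCP position; "ee_rot": TCP orientation; "ft_force": force on the tool from outside, world axes, zero at the start; "wrist_torque": the same for the moment, N m; "gripper_width": finger opening in m.
Only numpy, scipy, OpenCV 4.12 (cv2) and the standard library are available. Lean on these libraries where they do the work, as an engineer would, in place of code of your own. Each camera call takes 0.05 s, during which the arm holds its last target. There are 200 camera calls.

## Working session

There is one attempt and no reset: what is moved stays moved. The work goes in short steps, Python scripts to look and compute and a shell command to move; the robot and the scene stay as the last step left them, time stands still between calls to the robot, and variables do not carry over. Pictures are saved under pics/ and viewed, about 8 in all and at most 12, crops included, and the job is handed in when it is done.

```bash
mkdir -p pics; ls; cat > h.py <<'E'
import numpy as np,cv2
from rig import bot,imaging
def ray(cam,rc):
    c=imaging.calibration(cam);K=np.array(c["camera_matrix"]);T=np.array(c["world_to_cam"])
    d=np.linalg.inv(K)@[rc[1],rc[0],1.];R=T[:3,:3];return -R.T@T[:3,3],R.T@d
def atz(cam,rc,z):
    o,d=ray(cam,rc);return o+d*(z-o[2])/d[2]
def proj(cam,p):
    c=imaging.calibration(cam);q=np.array(c["world_to_cam"])[:3]@np.append(p,1);u=np.array(c["camera_matrix"])@q
    return u[1]/u[2],u[0]/u[2]
def save(cam,n):
    im=imaging.read_camera(cam);cv2.imwrite("pics/"+n,im[:,:,::-1]);return im
E
python3 - <<'E'
from h import *
np.set_printoptions(precision=3,suppress=True)
a=save("top","top0.png");b=save("side","side0.png")
cv2.imwrite("pics/both0.png",cv2.resize(np.hstack([a,b])[:,:,::-1],(800,300)))
for cam in("top","side"):
    print(cam,ray(cam,(210,280)))
    for t,z in(("slim_pack",0),("slim_key",.02),("wide_pack",0),("dock",0),("travel_mid",.054),("floor_mid",.016),("spice_jar",0),("tin",0),("glass",0)):
        for r in imaging.place_of(t,cam)[:3]: print(t,np.round(r["point"]),round(r["p"],2),atz(cam,r["point"],z))
s=bot.observe();print(s["time"],s["ee_pos"],s["ee_rot"],s["gripper_width"],s["ft_force"])
E
```

```text
pics
top (array([0.522, 0.073, 1.38 ]), array([ 0.042,  0.012, -0.999]))
slim_pack [230. 194.] 0.85 [0.51  0.359 0.   ]
slim_pack [253. 221.] 0.69 [0.439 0.272 0.   ]
slim_key [233. 200.] 0.79 [0.502 0.337 0.02 ]
slim_key [208. 333.] 0.63 [ 0.59  -0.076  0.02 ]
slim_key [264. 224.] 0.58 [0.407 0.259 0.02 ]
wide_pack [256. 278.] 0.67 [0.437 0.091 0.   ]
dock [231. 384.] 0.65 [ 0.523 -0.241  0.   ]
floor_mid [230. 381.] 0.84 [ 0.527 -0.229  0.016]
floor_mid [230. 382.] 0.2 [ 0.526 -0.229  0.016]
spice_jar [168. 424.] 0.8 [ 0.727 -0.365  0.   ]
tin [157. 374.] 0.98 [ 0.759 -0.204  0.   ]
glass [253. 148.] 0.66 [0.433 0.5   0.   ]
glass [253. 220.] 0.49 [0.439 0.276 0.   ]
side (array([-0.193, -0.309,  1.271]), array([ 0.52 ,  0.226, -0.824]))
slim_pack [218. 306.] 0.8 [ 0.614 -0.042  0.   ]
slim_pack [199. 164.] 0.64 [0.5   0.367 0.   ]
slim_pack [228. 181.] 0.61 [0.433 0.269 0.   ]
slim_key [224. 312.] 0.92 [ 0.592 -0.067  0.02 ]
slim_key [238. 177.] 0.7 [0.39  0.254 0.02 ]
slim_key [199. 174.] 0.69 [0.501 0.33  0.02 ]
wide_pack [246. 236.] 0.6 [ 0.445  0.098 -0.   ]
wide_pack [227. 425.] 0.28 [ 0.732 -0.36   0.   ]
dock [268. 359.] 0.62 [ 0.526 -0.234  0.   ]
dock [200. 112.] 0.35 [0.43  0.505 0.   ]
travel_mid [258. 364.] 0.84 [ 0.53  -0.24   0.054]
floor_mid [264. 355.] 0.67 [ 0.526 -0.222  0.016]
spice_jar [226. 422.] 0.82 [ 0.732 -0.351  0.   ]
spice_jar [270. 356.] 0.62 [ 0.518 -0.229  0.   ]
tin [200. 371.] 0.82 [ 0.755 -0.19   0.   ]
glass [198. 115.] 0.62 [0.44  0.501 0.   ]
1.0 [0.214 0.64  0.248] [[-0.948  0.317  0.   ]
 [ 0.317  0.948  0.   ]
 [-0.     0.    -1.   ]] 0.08553264504162686 [ 0.757 -0.57   0.663]
```

```bash
python3 - <<'E'
import cv2,numpy as np
a=cv2.imread("pics/top0.png")[130:290,120:460];b=cv2.imread("pics/side0.png")[130:330,90:460]
f=lambda i,h:cv2.resize(i,(800,h),interpolation=cv2.INTER_CUBIC)
cv2.imwrite("pics/v1.png",cv2.resize(np.vstack([f(a,376),f(b,432)]),(590,596)))
E
```

```text
(no output)
```

View pics/v1.png

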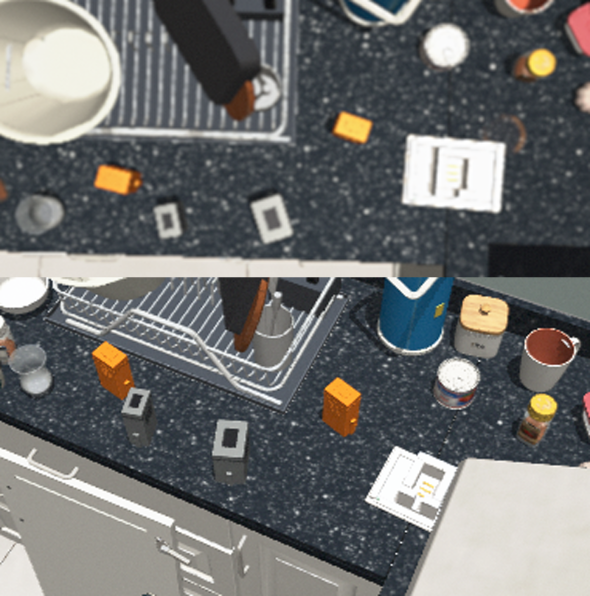

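```bash
python3 - <<'E'
import cv2,numpy as np
t=cv2.imread("pics/top0.png");s=cv2.imread("pics/side0.png")
f=lambda i,r,c:cv2.resize(i[r:r+60,c:c+80],(400,300),interpolation=cv2.INTER_CUBIC)
cv2.imwrite("pics/v2.png",np.vstack([np.hstack([f(t,220,180),f(t,200,345)]),np.hstack([f(s,190,140),f(s,230,310)])]))
E
```

```text
(no output)
```

View pics/v2.png

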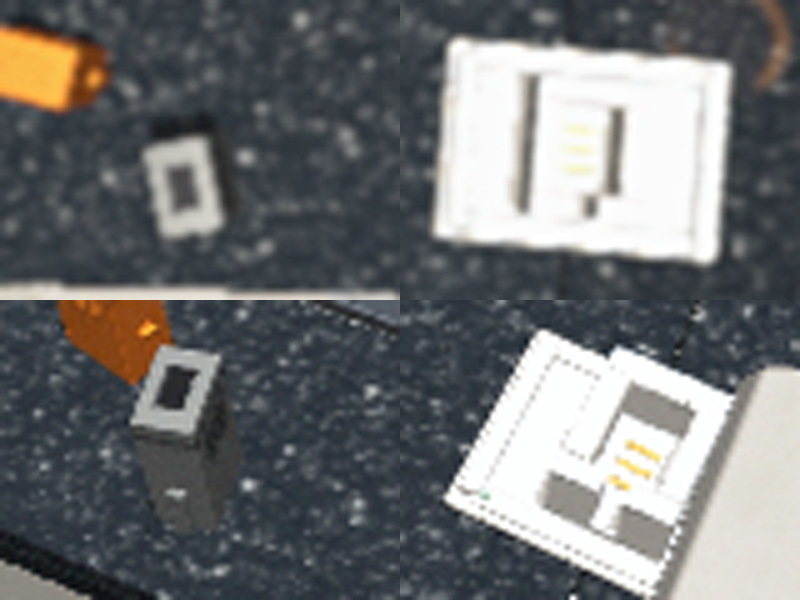

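```bash
python3 - <<'E'
from h import *
np.set_printoptions(precision=4,suppress=True)
P=[(143,148),(205,135),(227,230),(165,240)]
Q=[atz("top",(220+y/5-.4,180+x/5-.4),.1)[:2] for x,y in P];Q=np.array(Q);print(Q,Q.mean(0))
for a,b in((3,0),(2,1)):v=Q[b]-Q[a];print(np.degrees(np.arctan2(v[1],v[0])),np.linalg.norm(v))
for a,b in((1,0),(2,3)):v=Q[b]-Q[a];print(np.degrees(np.arctan2(v[1],v[0]))-90,np.linalg.norm(v))
D=[(450,38),(733,62),(715,263),(437,240)]
Q=np.array([atz("top",(200+y/5-.4,345+(x-400)/5-.4),.012)[:2] for x,y in D]);print(Q,Q.mean(0))
for a,b in((3,0),(2,1)):v=Q[b]-Q[a];print(np.degrees(np.arctan2(v[1],v[0])),np.linalg.norm(v))
for a,b in((1,0),(2,3)):v=Q[b]-Q[a];print(np.degrees(np.arctan2(v[1],v[0]))-90,np.linalg.norm(v))
for n,x,y in(("flank top",540,73),("flank bot",526,215),("well -y a",627,107),("well -y b",621,195)):print(n,atz("top",(200+y/5-.4,345+(x-400)/5-.4),.054))
for cam in("top","side"):
  for t in("slim_pack","dock"):
    for r in imaging.regions_of(t,cam)[:3]:
      print(cam,t,r["p"],np.round(r["point"]),r["mask"].sum())
      if t=="dock":
        m=r["mask"].astype(np.uint8);print(cv2.minAreaRect(cv2.findNonZero(m)))
E
```

```text
[[0.4559 0.295 ]
 [0.4645 0.259 ]
 [0.4096 0.2443]
 [0.4028 0.2803]] [0.4332 0.2696]
15.483816038257837 0.05514626578897384
15.012284491578637 0.05685786209666725
13.460296162573442 0.03696297305970583
10.758414207041227 0.03659639380239336
[[ 0.5957 -0.144 ]
 [ 0.5857 -0.3219]
 [ 0.4597 -0.3128]
 [ 0.4691 -0.1387]] [ 0.5275 -0.2294]
-2.3980107286594934 0.12674252972434166
-4.121495861967145 0.12637122255145913
-3.2145409404038787 0.1781490559557546
-3.091541741364736 0.17434300249074594
flank top [ 0.5737 -0.1925  0.054 ]
flank bot [ 0.4874 -0.1858  0.054 ]
well -y a [ 0.5546 -0.2458  0.054 ]
well -y b [ 0.5011 -0.2432  0.054 ]
top slim_pack 0.81 [253. 218.] 310
top slim_pack 0.71 [205. 319.] 277
top slim_pack 0.69 [232. 188.] 320
side slim_pack 0.91 [191. 163.] 561
side slim_pack 0.87 [210. 307.] 609
side slim_pack 0.78 [216. 176.] 683
side dock 0.69 [262. 350.] 1771
((347.5824890136719, 260.314453125), (43.9644889831543, 42.94914245605469), 23.96249008178711)
```

View pics/both0.png

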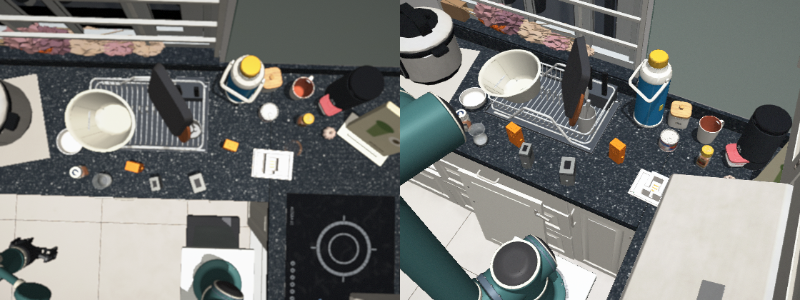

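Grey candidates: slim pack (top 253,221) and wide pack (top 256,278). Slim-pack look-alikes are the orange ones at (205,319) and (232,188). The grey block at (253,221) measures 56 x 37 mm across its top, so it is the slim pack. Its rib faces the robot. The dock is at about (0.528, -0.229) with yaw -3°, and the carriage sits about +5 mm off its middle.

```bash
R='[-0.0297]'; python3 -m pendant '[[[100,-0.0297,-0.0255,0,0],[100,-0.0297,-0.0255,0,0],[100,-0.0297,-0.0255,0,0],[100,-0.0297,-0.0255,0,0],[100,-0.0297,-0.0255,0,0]]]' 30
python3 -m pendant '[[[100,-0.0297,-0.0255,0,0],[100,-0.0297,-0.0255,0,0],[100,-0.0297,-0.0255,0,0],[100,-0.0297,-0.0255,0,0],[100,-0.0297,-0.0255,0,0]]]'
python3 -m pendant '[[[100,-0.0297,-0.0255,0,0],[100,0,0,0,-6.5],[100,0,0,0,-6.5],[100,0,0,0,-6.5],[100,0,0,0,-6.5]]]'
python3 -m pendant '[[[100,0,0,0,-6.2],[100,0,0,0,0],[100,0,0,0,0]]]'
```

```text
time: 1.62
ee_pos: [0.315, 0.4706, 0.2483]
ee_rot: [[-0.949, 0.316, 0.0], [0.316, 0.949, 0.0], [-0.0, 0.0, -1.0]]
ft_force: [0.8, -0.3, 0.0]
gripper_width: 0.0852
time: 2.03
ee_pos: [0.4155, 0.3024, 0.2486]
ee_rot: [[-0.948, 0.317, 0.001], [0.317, 0.948, 0.0], [-0.001, 0.001, -1.0]]
ft_force: [0.4, 0.6, -0.4]
gripper_width: 0.0854
time: 2.45
ee_pos: [0.4353, 0.2699, 0.2485]
ee_rot: [[-0.991, -0.135, 0.0], [-0.135, 0.991, 0.0], [-0.0, 0.0, -1.0]]
ft_force: [-0.0, -0.5, -0.3]
gripper_width: 0.0854
time: 2.7
ee_pos: [0.435, 0.2705, 0.2484]
ee_rot: [[-0.972, -0.234, 0.0], [-0.234, 0.972, 0.0], [-0.0, 0.0, -1.0]]
ft_force: [0.5, -1.5, -0.4]
gripper_width: 0.0853
```

```bash
python3 -m pendant '[[[100,0,0,0.03,0],[100,0,0,0.03,0],[100,0,0,0.03,0],[100,0,0,0,0]]]'
python3 - <<'E'
from h import *
a=save("top","t1.png");b=save("side","s1.png")
f=lambda i,r,c:cv2.resize(i[r:r+90,c:c+120,::-1],(400,300),interpolation=cv2.INTER_CUBIC)
cv2.imwrite("pics/v3.png",np.hstack([f(a,205,160),f(b,160,120)]))
E
```

```text
time: 3.03
ee_pos: [0.4307, 0.2682, 0.1521]
ee_rot: [[-0.972, -0.235, -0.01], [-0.235, 0.972, -0.006], [0.011, -0.003, -1.0]]
ft_force: [-1.4, 0.3, -1.5]
gripper_width: 0.0854
```

View pics/v3.png

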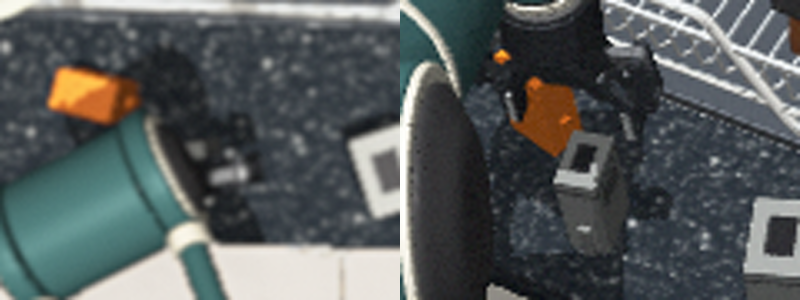

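```bash
python3 -m pendant '[[[100,0,0,0.02,0],[100,0,0,0.02,0],[100,0,0,0.02,0],[100,0,0,0.0185,0],[100,0,0,0,0]]]'
python3 -m pendant '[[[100,0,0,0,0],[30,0,0,0,0],[0,0,0,0,0],[0,0,0,0,0],[0,0,0,0,0]]]' 40
python3 -m pendant '[[[0,0,0,0,0],[0,0,0,0,0],[0,0,0,0,0],[0,0,0,0,0]]]'
```

```text
time: 3.55
ee_pos: [0.4343, 0.2701, 0.0789]
ee_rot: [[-0.972, -0.236, -0.002], [-0.236, 0.972, -0.001], [0.002, -0.001, -1.0]]
ft_force: [-1.3, -0.1, -0.4]
gripper_width: 0.0854
time: 3.97
ee_pos: [0.4358, 0.271, 0.0812]
ee_rot: [[-0.972, -0.237, 0.002], [-0.237, 0.972, 0.001], [-0.002, 0.001, -1.0]]
ft_force: [-0.8, 3.0, 0.6]
gripper_width: 0.0388
time: 4.3
ee_pos: [0.4358, 0.271, 0.0811]
ee_rot: [[-0.972, -0.237, 0.002], [-0.237, 0.972, 0.001], [-0.002, 0.001, -1.0]]
ft_force: [-1.1, -0.5, 6.4]
gripper_width: 0.0355
```

```bash
python3 -m pendant '[[[0,0,0,0,0],[0,0,0,-0.02,0],[0,0,0,-0.03,0],[0,0,0,-0.03,0],[0,0,0,-0.03,0]]]' 80
python3 -m pendant '[[[0,0,0,-0.02,5.6],[0,0,0,0,5.6],[0,0,0,0,5.6],[0,0,0,0,0],[0,0,0,0,0]]]'
python3 - <<'E'
from h import *
s=bot.observe();p=s["ee_pos"];R=np.array(s["ee_rot"]);print(p,R,s["ft_force"],s["gripper_width"])
print(R.T@(np.array([.528,-.224,p[2]])-p))
E
```

```text
time: 4.72
ee_pos: [0.434, 0.2699, 0.19]
ee_rot: [[-0.972, -0.237, -0.002], [-0.237, 0.972, -0.001], [0.002, -0.001, -1.0]]
ft_force: [0.5, 0.4, -1.3]
gripper_width: 0.0349
time: 5.13
ee_pos: [0.4344, 0.2702, 0.2092]
ee_rot: [[-0.999, 0.051, -0.001], [0.051, 0.999, -0.001], [0.001, -0.001, -1.0]]
ft_force: [0.1, 0.6, -1.7]
gripper_width: 0.0352
[0.43444007 0.27015454 0.20915933] [[-9.98678438e-01  5.13821642e-02 -1.11857141e-03]
 [ 5.13828890e-02  9.98678829e-01 -6.29157477e-04]
 [ 1.08476611e-03 -6.85801436e-04 -9.99999176e-01]] [ 0.09857991  0.56864078 -1.67832599] 0.03521201501075922
[-1.18827373e-01 -4.88694366e-01  2.06247561e-04]
```

```bash
python3 -m pendant '[[[0,-0.005,-0.02,0,0],[0,-0.009,-0.037,0,0],[0,-0.009,-0.037,0,0],[0,-0.009,-0.037,0,0],[0,-0.009,-0.037,0,0]]]'
python3 -m pendant '[[[0,-0.009,-0.037,0,0],[0,-0.009,-0.037,0,0],[0,-0.009,-0.037,0,0],[0,-0.009,-0.037,0,0],[0,-0.009,-0.037,0,0]]]'
python3 -m pendant '[[[0,-0.009,-0.037,0,0],[0,-0.009,-0.037,0,0],[0,-0.009,-0.037,0,0],[0,-0.0058,-0.0247,0,0],[0,0,0,0,0]]]'
python3 -m pendant '[[[0,0,0,0.018,0],[0,0,0,0.018,0],[0,0,0,0.012,0],[0,0,0,0,0],[0,0,0,0,0]]]'
python3 - <<'E'
from h import *
a=save("top","t2.png");b=save("side","s2.png")
f=lambda i,r,c:cv2.resize(i[r:r+90,c:c+120,::-1],(400,300),interpolation=cv2.INTER_CUBIC)
cv2.imwrite("pics/v4.png",np.hstack([f(a,185,320),f(b,195,290)]))
for cam in("top","side"):
  for t,z in(("slim_key",0),("slim_pack",0),("floor_mid",.016),("travel_mid",.054)):
    for r in imaging.place_of(t,cam)[:2]:print(cam,t,np.round(r["point"],1),r["p"],atz(cam,r["point"],z or .078))
E
```

```text
time: 5.55
ee_pos: [0.4662, 0.099, 0.209]
ee_rot: [[-0.999, 0.05, -0.001], [0.05, 0.999, -0.0], [0.001, -0.0, -1.0]]
ft_force: [1.0, 0.4, -1.5]
gripper_width: 0.035
time: 5.97
ee_pos: [0.5012, -0.0885, 0.209]
ee_rot: [[-0.999, 0.051, -0.001], [0.051, 0.999, 0.0], [0.001, 0.0, -1.0]]
ft_force: [0.6, 0.1, -1.1]
gripper_width: 0.0351
time: 6.38
ee_pos: [0.5275, -0.2288, 0.209]
ee_rot: [[-0.998, 0.055, -0.0], [0.055, 0.998, -0.002], [0.0, -0.002, -1.0]]
ft_force: [-0.2, -0.2, -1.5]
gripper_width: 0.0351
time: 6.8
ee_pos: [0.5261, -0.223, 0.1603]
ee_rot: [[-0.999, 0.053, -0.003], [0.053, 0.999, 0.002], [0.003, 0.001, -1.0]]
ft_force: [-0.0, 0.3, -1.1]
gripper_width: 0.0351
top slim_key [233.  199.4] 0.63 [0.50208956 0.32666357 0.078     ]
top slim_key [240.9 387.2] 0.58 [ 0.49452202 -0.23285591  0.078     ]
top slim_pack [231.4 194.7] 0.77 [0.50644592 0.34081506 0.078     ]
top slim_pack [202.6 317.8] 0.64 [ 0.6027792  -0.02334989  0.078     ]
top floor_mid [228.2 381. ] 0.57 [ 0.53221959 -0.22730354  0.016     ]
top travel_mid [228.  384.6] 0.62 [ 0.53286498 -0.22984636  0.054     ]
side slim_key [223.7 311.6] 0.71 [ 0.55530394 -0.07816292  0.078     ]
side slim_key [259.3 354.7] 0.61 [ 0.50170743 -0.22033987  0.078     ]
side slim_pack [218.7 304.7] 0.87 [ 0.56225892 -0.05505287  0.078     ]
side slim_pack [250.7 360.5] 0.79 [ 0.5321325  -0.22525956  0.078     ]
side floor_mid [265.1 355.9] 0.57 [ 0.52248903 -0.22469887  0.016     ]
side travel_mid [259.7 364.9] 0.75 [ 0.52594431 -0.24313361  0.054     ]
side travel_mid [263.2 352.5] 0.35 [ 0.50232001 -0.21732518  0.054     ]
```

View pics/v4.png

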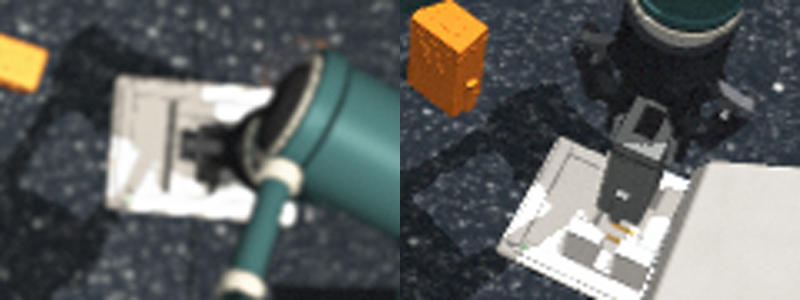

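```bash
python3 -m pendant '[[[0,-0.001,0,0.008,0],[0,0,0,0.008,0],[0,0,0,0.003,0],[0,0,0,0,0],[0,0,0,0,0]]]'
python3 -m pendant '[[[0,0,0,0.002,0],[0,0,0,0.001,0],[0,0,0,0.001,0],[0,0,0,0.001,0],[0,0,0,0,0]]]'
```

```text
time: 7.72
ee_pos: [0.5276, -0.2237, 0.1418]
ee_rot: [[-0.999, 0.054, -0.002], [0.054, 0.999, 0.001], [0.002, 0.001, -1.0]]
ft_force: [-0.1, 1.0, -0.8]
gripper_width: 0.0349
time: 8.13
ee_pos: [0.5282, -0.2239, 0.1377]
ee_rot: [[-0.999, 0.054, -0.0], [0.054, 0.999, 0.0], [0.0, 0.0, -1.0]]
ft_force: [-0.8, 0.4, -1.8]
gripper_width: 0.0351
```

```bash
python3 - <<'E'
from h import *
b=save("side","s3.png")
cv2.imwrite("pics/v5.png",cv2.resize(b[215:290,310:410,::-1],(800,600),interpolation=cv2.INTER_CUBIC))
E
```

```text
(no output)
```

View pics/v5.png

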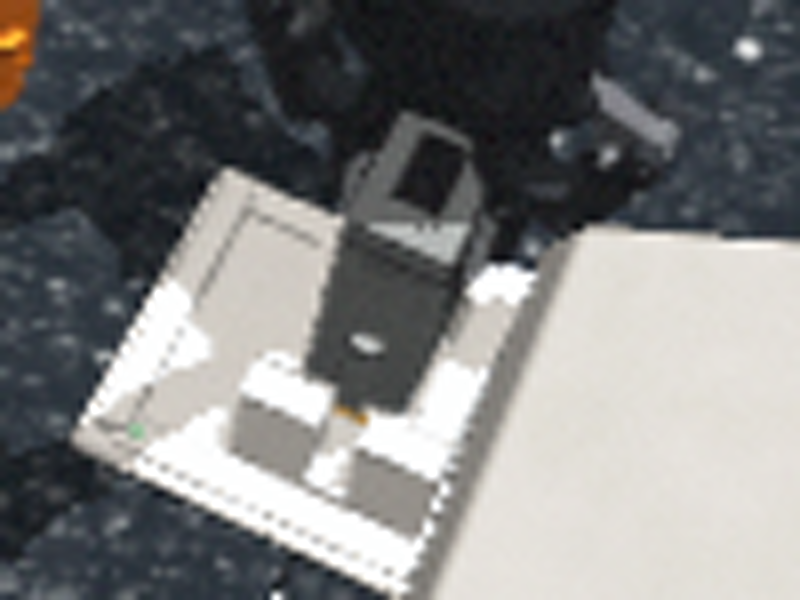

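```bash
python3 - <<'E'
from h import *
np.set_printoptions(precision=4,suppress=True)
f=lambda x,y,z:atz("side",(215+y/8-.44,310+x/8-.44),z)[:2]
A=np.radians(-3.1);ux=np.array([np.cos(A),np.sin(A)]);uy=np.array([-ux[1],ux[0]])
p0=np.array([.528,-.224])
for n,x,y,z in(("carr +y",235,422,.054),("carr slot+",322,455,.054),("slot-",360,468,.054),("carr -y",440,500,.054),("carr back-y?",535,290,.054),
 ("pack +",308,375,.0566),("pack -",405,412,.0566),("ribtop",365,343,.0966),("packtop+",343,228,.1566),("packtop-",462,275,.1566),("packtop back+",405,112,.1566),("base+x+y",225,168,.01),("base-x+y",78,440,.01)):
  q=f(x,y,z);print(n,q,"dockrel mm",1e3*np.array([(q-p0)@ux,(q-p0)@uy]))
E
```

```text
carr +y [ 0.4759 -0.1896] dockrel mm [-53.8426  31.4921]
carr slot+ [ 0.4766 -0.2193] dockrel mm [-51.5359   1.8717]
slot- [ 0.4774 -0.232 ] dockrel mm [-50.0647 -10.7712]
carr -y [ 0.4775 -0.2592] dockrel mm [-48.5246 -37.858 ]
carr back-y? [ 0.5644 -0.2619] dockrel mm [ 38.3786 -35.8496]
pack + [ 0.5008 -0.2052] dockrel mm [-28.1502  17.257 ]
pack - [ 0.5014 -0.2384] dockrel mm [-25.7916 -15.8678]
ribtop [ 0.4965 -0.221 ] dockrel mm [-31.6457   1.2949]
packtop+ [ 0.4963 -0.2057] dockrel mm [-32.649   16.5895]
packtop- [ 0.496  -0.2441] dockrel mm [-30.8359 -21.8122]
packtop back+ [ 0.5442 -0.2087] dockrel mm [15.3449 16.1817]
base+x+y [ 0.5925 -0.1463] dockrel mm [60.2217 81.0971]
base-x+y [ 0.4714 -0.1401] dockrel mm [-61.0694  80.6741]
```

Pack bottom hovers 2.5 mm above the carriage. In this view the rib, at (365,343), sits about 3 mm to the +y side of the slot, centred at (340,460). The x position looks right. I'll shift about 2.5 mm in -y and feel down.

```bash
python3 -m pendant '[[[0,0,-0.0025,0,0],[0,0,0,0,0],[0,0,0,0.001,0],[0,0,0,0.001,0],[0,0,0,0.001,0]]]'
python3 -m pendant '[[[0,0,0,0.001,0],[0,0,0,0.001,0],[0,0,0,0,0]]]'
```

```text
time: 8.6
ee_pos: [0.528, -0.2265, 0.1347]
ee_rot: [[-0.999, 0.054, -0.0], [0.054, 0.999, 0.0], [0.0, 0.0, -1.0]]
ft_force: [-0.5, -0.0, -1.6]
gripper_width: 0.0348
time: 8.85
ee_pos: [0.5288, -0.2266, 0.1335]
ee_rot: [[-0.999, 0.054, 0.001], [0.054, 0.999, -0.0], [-0.001, -0.0, -1.0]]
ft_force: [0.9, -0.3, 1.3]
gripper_width: 0.0354
```

```bash
python3 -m pendant '[[[0,0,0,0.001,0],[0,0,0,0.001,0],[0,0,0,0,0]]]'; python3 -c "
from rig import bot
s=bot.observe();print(s['ft_force'],s['wrist_torque'])"
```

```text
time: 9.1
ee_pos: [0.5291, -0.2266, 0.1331]
ee_rot: [[-0.999, 0.054, 0.002], [0.054, 0.999, -0.001], [-0.002, -0.0, -1.0]]
ft_force: [-2.2, 1.7, 9.6]
gripper_width: 0.0352
[-2.21775791  1.71762778  9.60237461] [ 0.37697806  0.5742775  -0.04437084]
```

```bash
python3 -m pendant '[[[0,0.0008,0,0,0],[0,0.0007,0,0,0],[0,0,0,0,0]]]'; python3 -c "
from rig import bot
s=bot.observe();print(s['wrist_torque'])"
python3 -m pendant '[[[0,0,0.001,0,0],[0,0,0,0,0]]]'; python3 -c "
from rig import bot
s=bot.observe();print(s['wrist_torque'])"
```

```text
time: 9.35
ee_pos: [0.5286, -0.2266, 0.1332]
ee_rot: [[-0.999, 0.054, 0.005], [0.054, 0.999, -0.001], [-0.005, -0.001, -1.0]]
ft_force: [0.6, 2.6, 7.9]
gripper_width: 0.0348
[ 0.45185115 -0.12835453  0.01786862]
time: 9.52
ee_pos: [0.5287, -0.2263, 0.1331]
ee_rot: [[-0.999, 0.054, 0.005], [0.054, 0.999, -0.002], [-0.005, -0.002, -1.0]]
ft_force: [1.7, 0.2, 5.7]
gripper_width: 0.0353
[-0.08337997 -0.09517924  0.00718968]
```

```bash
python3 -m pendant '[[[0,0.001,0.0,0.001,0],[0,0.001,0,0,0],[0,0,0,0,0]]]'; python3 -m pendant '[[[0,0,0.001,0,0],[0,0,0.001,0,0],[0,0,0,0,0]]]';python3 -m pendant '[[[0,0,-0.002,0,0],[0,0,-0.0015,0,0],[0,0,0,0,0]]]'; python3 -c "
from rig import bot
s=bot.observe();print(s['wrist_torque'])"
```

```text
time: 9.77
ee_pos: [0.5282, -0.2263, 0.1332]
ee_rot: [[-0.998, 0.054, 0.008], [0.054, 0.999, -0.003], [-0.008, -0.002, -1.0]]
ft_force: [3.6, 1.5, 8.3]
gripper_width: 0.0348
time: 10.02
ee_pos: [0.5283, -0.2256, 0.1331]
ee_rot: [[-0.999, 0.053, 0.008], [0.053, 0.999, -0.006], [-0.009, -0.005, -1.0]]
ft_force: [3.1, -2.4, 6.3]
gripper_width: 0.035
time: 10.27
ee_pos: [0.5283, -0.2266, 0.133]
ee_rot: [[-0.998, 0.055, 0.008], [0.055, 0.998, 0.0], [-0.008, 0.001, -1.0]]
ft_force: [4.4, 4.6, 8.5]
gripper_width: 0.0352
[ 1.05471469 -0.85585286 -0.09190581]
```

```bash
python3 -m pendant '[[[0,0,0,-0.004,0],[0,0,0,-0.004,0],[0,0,0,0,0],[0,0,0,0,0]]]'; 
python3 -m pendant '[[[0,0,0,0.0015,0],[0,0,0,0.0015,0],[0,0,0,0.0015,0],[0,0,0,0.001,0],[0,0,0,0.0,0]]]'; python3 -c "
from rig import bot
s=bot.observe();print(s['wrist_torque'])"
```

```text
time: 10.6
ee_pos: [0.5239, -0.2267, 0.1373]
ee_rot: [[-0.999, 0.054, -0.001], [0.054, 0.999, 0.0], [0.001, 0.0, -1.0]]
ft_force: [-0.8, -0.4, -2.7]
gripper_width: 0.0352
time: 11.02
ee_pos: [0.5251, -0.2268, 0.1345]
ee_rot: [[-0.999, 0.054, 0.001], [0.054, 0.999, 0.0], [-0.001, 0.0, -1.0]]
ft_force: [-3.0, 3.0, 12.5]
gripper_width: 0.035
[ 0.48718984  0.97316045 -0.11570434]
```

```bash
python3 -m pendant '[[[0,0,0,-0.005,0],[0,-0.004,0,0,0],[0,-0.002,0,0,0],[0,0,0,0,0]]]'; 
python3 -m pendant '[[[0,0,0,0.0015,0],[0,0,0,0.0015,0],[0,0,0,0.001,0],[0,0,0,0.001,0],[0,0,0,0.0,0]]]'; python3 -c "
from rig import bot
s=bot.observe();print(s['wrist_torque'])"
```

```text
time: 11.35
ee_pos: [0.5307, -0.227, 0.1366]
ee_rot: [[-0.999, 0.054, -0.0], [0.054, 0.999, 0.0], [0.0, 0.0, -1.0]]
ft_force: [0.3, -1.3, -1.6]
gripper_width: 0.035
time: 11.77
ee_pos: [0.5304, -0.2265, 0.1318]
ee_rot: [[-0.999, 0.054, -0.0], [0.054, 0.999, 0.001], [0.0, 0.001, -1.0]]
ft_force: [0.8, 2.6, -1.7]
gripper_width: 0.0348
[ 0.56604257 -0.17338486 -0.06301654]
```

```bash
python3 -m pendant '[[[0,0,0.0007,0.002,0],[0,0,0,0.002,0],[0,0,0,0.001,0],[0,0,0,0,0]]]'; python3 -c "
from rig import bot
s=bot.observe();print(s['wrist_torque'])"
```

```text
time: 12.1
ee_pos: [0.5304, -0.2263, 0.1268]
ee_rot: [[-0.999, 0.054, -0.0], [0.054, 0.999, 0.0], [0.0, 0.0, -1.0]]
ft_force: [0.3, 1.3, -3.0]
gripper_width: 0.0353
[ 0.32923081 -0.21910842 -0.04919446]
```

Entered (bottom at about 46 mm). I'll keep going down to the contacts.

```bash
python3 -m pendant '[[[0,0,0.0004,0.003,0],[0,0,0,0.003,0],[0,0,0,0.003,0],[0,0,0,0.003,0],[0,0,0,0,0]]]'
python3 -m pendant '[[[0,0,0,0.002,0],[0,0,0,0.002,0],[0,0,0,0.002,0],[0,0,0,0.001,0],[0,0,0,0,0]]]'
```

```text
time: 12.52
ee_pos: [0.5304, -0.2261, 0.1145]
ee_rot: [[-0.999, 0.054, -0.0], [0.054, 0.999, -0.0], [0.0, -0.0, -1.0]]
ft_force: [0.5, 0.8, -1.4]
gripper_width: 0.0348
time: 12.93
ee_pos: [0.5309, -0.226, 0.1083]
ee_rot: [[-0.999, 0.054, 0.001], [0.054, 0.999, -0.0], [-0.001, -0.0, -1.0]]
ft_force: [0.9, 1.7, -0.1]
gripper_width: 0.0357
```

```bash
python3 -m pendant '[[[0,0,0,0.002,0],[0,0,0,0.002,0],[0,0,0,0.002,0],[0,0,0,0,0]]]' 100
python3 -m pendant '[[[0,0,0,0.002,0],[0,0,0,0.002,0],[0,0,0,0.001,0],[0,0,0,0,0],[0,0,0,0,0]]]'
```

```text
time: 13.27
ee_pos: [0.5307, -0.2259, 0.1017]
ee_rot: [[-0.999, 0.054, 0.0], [0.054, 0.999, 0.0], [-0.0, 0.0, -1.0]]
ft_force: [2.4, 0.6, -2.6]
gripper_width: 0.0348
time: 13.68
ee_pos: [0.5306, -0.2259, 0.0974]
ee_rot: [[-0.999, 0.054, 0.0], [0.054, 0.999, 0.0], [-0.0, 0.0, -1.0]]
ft_force: [-0.5, 2.9, 3.6]
gripper_width: 0.035
```

```bash
python3 -m pendant '[[[0,0,0,0.0015,0],[0,0,0,0.0015,0],[0,0,0,0,0]]]'
python3 -m pendant '[[[0,0,0,0.0015,0],[0,0,0,0.0015,0],[0,0,0,0.001,0],[0,0,0,0,0],[0,0,0,0,0]]]'
```

```text
time: 13.93
ee_pos: [0.5309, -0.226, 0.0973]
ee_rot: [[-0.999, 0.054, 0.0], [0.054, 0.999, 0.0], [-0.0, 0.0, -1.0]]
ft_force: [-6.0, 5.6, 20.0]
gripper_width: 0.0347
time: 14.35
ee_pos: [0.5312, -0.2269, 0.0972]
ee_rot: [[-0.999, 0.053, 0.001], [0.053, 0.999, -0.002], [-0.001, -0.002, -1.0]]
ft_force: [-15.1, 7.9, 41.1]
gripper_width: 0.0347
```

```bash
python3 -m pendant '[[[0,0,0,-0.003,0],[0,0,0,-0.003,0],[0,0,0,-0.001,0],[0,0,0,0,0]]]'
python3 -m pendant '[[[60,0,0,0,0],[70,0,0,0,0],[70,0,0,0,0],[70,0,0,0,0],[70,0,0,0,0]]]'
python3 -m pendant '[[[70,0,0,-0.01,0],[70,0,0,-0.02,0],[70,0,0,-0.03,0],[70,0,0,-0.04,0],[70,0,0,-0.04,0]]]'
python3 -m pendant '[[[70,0,0.04,-0.03,0],[70,0,0.04,-0.02,0],[70,0,0.04,0,0],[70,0,0.04,0,0],[70,0,0.04,0,0]]]'
python3 -m pendant '[[[70,0,0.04,0,0],[70,0,0.04,0,0],[70,0,0.04,0,0],[70,0,0,0,0],[70,0,0,0,0]]]'
python3 - <<'E'
from h import *
a=save("top","t4.png");b=save("side","s4.png")
f=lambda i,r,c:cv2.resize(i[r:r+75,c:c+75,::-1],(400,400),interpolation=cv2.INTER_CUBIC)
cv2.imwrite("pics/v6.png",np.hstack([f(a,190,345),f(b,215,310)]))
for cam in("top","side"):
  for t,z in(("slim_pack",.016),("slim_key",.036),("wide_pack",0),("spice_jar",0),("tin",0),("glass",0)):
    for r in imaging.place_of(t,cam)[:3]:print(cam,t,round(r["p"],2),np.round(r["point"]),atz(cam,r["point"],z).round(3))
E
```

```text
time: 14.68
ee_pos: [0.5306, -0.2264, 0.0973]
ee_rot: [[-0.999, 0.054, 0.0], [0.054, 0.999, -0.001], [-0.0, -0.001, -1.0]]
ft_force: [-2.1, 0.9, 5.6]
gripper_width: 0.0348
time: 15.1
ee_pos: [0.5304, -0.226, 0.0968]
ee_rot: [[-0.999, 0.054, -0.001], [0.054, 0.999, 0.0], [0.001, 0.0, -1.0]]
ft_force: [0.1, -0.4, 0.7]
gripper_width: 0.0599
time: 15.52
ee_pos: [0.5297, -0.2256, 0.2383]
ee_rot: [[-0.999, 0.054, -0.002], [0.054, 0.999, 0.001], [0.002, 0.001, -1.0]]
ft_force: [-0.2, -0.6, 0.4]
gripper_width: 0.0599
time: 15.93
ee_pos: [0.5411, -0.0342, 0.2829]
ee_rot: [[-0.998, 0.055, 0.003], [0.055, 0.998, -0.0], [-0.003, -0.0, -1.0]]
ft_force: [0.3, 0.7, -0.6]
gripper_width: 0.0596
time: 16.35
ee_pos: [0.5472, 0.0862, 0.2816]
ee_rot: [[-0.999, 0.049, 0.001], [0.049, 0.999, -0.0], [-0.001, -0.0, -1.0]]
ft_force: [-0.1, -1.5, 0.3]
gripper_width: 0.0598
top slim_pack 0.85 [230. 382.] [ 0.528 -0.231  0.016]
top slim_pack 0.73 [207. 316.] [ 0.593 -0.024  0.016]
top slim_pack 0.52 [229. 383.] [ 0.529 -0.234  0.016]
top slim_key 0.84 [241. 382.] [ 0.492 -0.226  0.036]
top slim_key 0.73 [206. 332.] [ 0.596 -0.07   0.036]
top slim_key 0.53 [232. 198.] [0.504 0.34  0.036]
top wide_pack 0.95 [255. 278.] [0.439 0.093 0.   ]
top spice_jar 0.59 [169. 423.] [ 0.724 -0.361  0.   ]
top tin 0.67 [157. 375.] [ 0.757 -0.208  0.   ]
top glass 0.91 [254. 150.] [0.43  0.494 0.   ]
side slim_pack 0.85 [265. 358.] [ 0.525 -0.23   0.016]
side slim_pack 0.77 [222. 306.] [ 0.593 -0.051  0.016]
side slim_pack 0.7 [198. 165.] [0.494 0.356 0.016]
side slim_key 0.98 [222. 312.] [ 0.588 -0.069  0.036]
side slim_key 0.84 [269. 354.] [ 0.498 -0.225  0.036]
side slim_key 0.61 [200. 173.] [0.487 0.323 0.036]
side spice_jar 0.64 [229. 425.] [ 0.724 -0.362  0.   ]
side tin 0.61 [202. 373.] [ 0.75  -0.197  0.   ]
side tin 0.47 [272. 356.] [ 0.51 -0.23  0.  ]
```

View pics/v6.png

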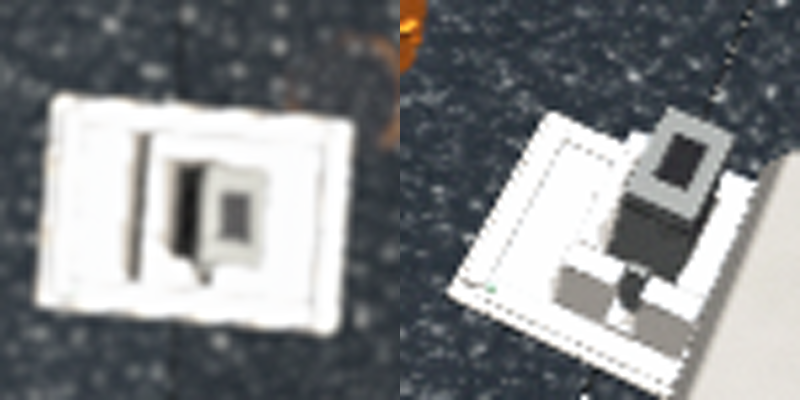

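The pack stands upright in the well at top crop (235,215). Its rib is in the slot at side crop (632,290), the bystanders are where they were, and the arm is clear. I'm handing in.

```bash
python3 -c "
from rig import bot
print(bot.close_job())"
```

```text
the job is handed in; nothing more can be done
None
```

The slim battery pack is on charge: it stands in the dock's well with its key rib in the slot, pressed home and released. I handed the job in; no verdict was reported.

- **What I did:** I gripped the grey slim pack across its 36 mm and carried it over the dock. I felt for the well mouth by landing at different places and reading the height and force. It took several landings, because the first were about 2 to 5 mm off in x. Then I pressed the pack past the contacts, opened the gripper and withdrew the arm.
- **Fully home:** The pack stopped solid at TCP z = 0.0972 m under about 41 N of wrist force. The expected home height was 0.0971 m. The reading dropped to about zero once I let go.
- **Final pictures:** Both cameras show the pack upright in the well with the rib in the slot, and the arm clear of it.
- **Bystanders:** The wide pack, jar, tin and glass were found where they started, to within about 1 cm of measuring noise. The side camera's network did not report the wide pack or the glass in the last check, so for those two I relied on the top camera.
- **Disagreement:** The two cameras differed by a few mm on where the carriage stood along y; feeling for the mouth settled it.
- **Time:** The robot clock stood at about 17 s of the 50 s allowed.

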